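Seat a part holder in a leaning paint stand

ROBOT

A 7-joint arm with a two-finger parallel gripper is mounted at the origin on the work surface. World frame = base frame: x ahead of the robot, y to its left, z up, the work surface at z = 0. Lengths are in m, angles in rad, forces in N, time in s.
With the tool pointing down it reaches from about 0.425 to 0.925 m from the base axis. Payload 6.8 kg.
Tool frame: the origin (TCP) lies midway between the tips of the shut fingers; the grasp point (between the pads) lies 19 mm behind it; z points along the fingers, y is the direction in which the jaws open and shut (so a half turn about z gives the same grasp; the last joint's range is limited). The gripper opens to 88 mm and grips with 3 to 60 N. Pads are 20 mm wide; open, the fingers measure 115 mm over their backs; the gripper's body (75 mm by 178 mm) begins 61 mm behind the grasp point.
Start: joints at [1.128, 0.477, 0.022, 1.555, -0.011, 1.109, -0.083], TCP at [0.222, -0.638, 0.223] pointing down, gripper open.
Joint ranges: [-2.96, 2.96], [-0.34, 2.1], [-1.41, 1.46], [0.24, 2.44], [-1.37, 4.51], [0.17, 1.92], [-2.96, 2.96]. Speed limits (rad/s): [2.39, 2.39, 3.14, 3.14, 3.14, 3.14, 3.14].

INTERFACE

Orientations are given as a unit quaternion [x, y, z, w].
In Python, from bench import sense, cams, bot gives the robot as it stands. The module is installed in compiled form; this text tells all that it offers.
- The arm moves only by the tool play_rows, never from a script. Its argument "increments" is a list of rows, each an object with "translation": the shift along the tool's x, y, z in m, a list of three; "twist": the turn, a rotation vector about the tool's x, y, z in degrees, a list of three. A call has exactly 8 rows; each row shifts and turns the commanded pose from where the row before left it, along the tool's axes as they then stand; what a row does not reach is not made up. A row lasts 1/8 s, in which the tool goes at most 62.5 mm and 10.7 degrees, less where a joint would pass 70% of its speed; a pose out of reach is approached as far as the arm can. A call with a gripper value outside its range is refused whole. "gripper" is the opening, from -1 (shut) to 1 (fully open), so that 0 is half open, set as the call begins (left out, the last holds). The fingers move at their own pace and stop on an object; "force" is the grip in N (left out, the last holds). Time passes only in rows, so rows that do not move let the fingers close, or fill a call up. It gives the time, the measured TCP pose, the force and the opening at its end, in the units of the state.
- sense(): the state, without advancing time (a new reading comes with each control period).
- cams.get_image(name): name is "scene" or "top" or "wrist"; returns the picture (480x640x3 uint8, red, green, blue); there is no depth.
- cams.calibration(name): a dict with "vertical_fov" (degrees; the focal length in pixels is half the picture's height over the tangent of half this angle, whatever the lens; pixels are square), "cx", "cy" (the principal point, pixels), "R" (3x3) and "t" (3): a world point X has camera coordinates R X + t. Camera axes: x right, y down, z forward; pixel columns grow to the right and rows downward; lengths in m; the calibration is good to about 2 mm. A picture is of the moment at which its call begins: read the wrist's pose just before it. calibration takes no time and is no camera call; for the wrist camera it gives the pose at the moment of the call.
- bot.job_done(): hands the job in, once; it reports no verdict.
The state is a dict: "clock": time; "qpos": joint angles; "joint_vel": joint speeds; "joint_efforts": joint torques, N m; "tcp_pos": TCP position; "eef_rot": TCP orientation; "contact_force": force on the tool from outside, world axes, zero at the start; "ft_torque": the same for the moment, N m; "grip_width": finger opening in m.
Only numpy, scipy, OpenCV 4.12 (cv2) and the standard library are available. Lean on these libraries where they do the work, as an engineer would, in place of code of your own. Each camera call takes 0.05 s, during which the arm holds its last target.

TASK

Take the paint-part holder with the round head and tapered steel shank out of the rack and lower its shank into the socket of the leaning stand, without dropping it in. Then press or tap it along the socket's axis until friction alone holds it tight: a firm push of about 15 newtons, not much less, and not so hard that the split sleeve inside is overstretched; then let go. Leave the socket arm at the lean it was set to, and do not disturb the T-headed holder, the small cup or the tape roll.

Things in the scene. Friction and masses are not known exactly. Their poses are not given: they have to be found in the camera images.
- holder: The holder to seat, 0.25 kg, round about its z axis (shank to head). Origin: centre of its collar's underside. Below it a tapered shank 92 mm long, 33 mm across at the collar, 11 mm at the tip. Above: collar 50 mm across (z 0 to 8), neck 22 mm across (z 8 to 40), flat-topped round grey head 40 mm across (z 40 to 62). Starts upright in a rack hole, x axis along the rack's x.
- socket_mouth (a point): Centre of the flat rim of the stand's steel socket (54 mm across outside, 40 mm bore). z points out along its axis, up and leaning to the robot's side; y is level. Deeper inside sits a split sleeve with the shank's taper, at a depth that differs each time: the shank first touches with the collar 20 to 48 mm above the rim, and sinks some 6 to 13 mm more under the firm push; the collar never meets the rim.
- sleeve (a joint): How far each of the sleeve's six sprung leaves is pushed outward, m: 0 empty, about 0.0003 under the holder's weight alone, at least 0.0007 when wedged tight, over 0.0016 overstretched. It grows with the push along the axis (0.0012 at about 15 N, less with a rough shank, more with a smooth one) and stays when let go. Readings are noisy.
- socket (a joint): Lean of the socket arm from vertical, rad, set between 0.42 and 0.70 at the start. The level pivot, some 0.1 m below the socket's mouth (between two cheeks, 110 mm wide over all, on a 150 by 140 mm base plate), is held by friction only, about 2.5 N m: a hard sideways push swings the arm.
- rack: Fixed aluminium rack: plate 75 mm (its x) by 190 mm (its y), upper face 110 mm above the table, on two end walls, with two 38 mm holes 50 mm either side of its centre along its y; the two holders hang in them by their collars. Origin at table height under its centre.
- tee_holder: The other holder in the rack, leave it alone: same collar and neck, but a T-shaped head, a grey bar 90 mm long (its x), 24 mm wide and 22 mm tall, and a straight 20 mm shank. Origin: centre of its collar's underside; its top is 62 mm above that.
- mixing_cup: Small open grey plastic cup, 64 mm across and 75 mm tall, standing on the table. Origin: centre of its underside. Leave it alone.
- tape_roll: Roll of paper tape lying flat, 80 mm across, 24 mm tall. Origin: centre of its underside. Leave it alone.
There are look-alikes about, which are no part of the job. What is shaped like the part that bears socket_mouth but purple or yellow is not meant.

How it is judged:
At the end, for the whole second after the job is handed in: The round-headed holder stands in the socket, in line with it (within 3.4 degrees and 4 mm), at rest and wedged tight: the sleeve's leaves stay pushed out by 0.7 to 1.6 mm; the rim's centre is within 10 mm of where it started (lean unchanged to about 6 degrees) (value of joint sleeve between 0.0007 and 0.0016 m and angle between the z axis of holder and the z axis of socket_mouth, either way round below 0.06 rad and distance between holder and socket_mouth below 0.055 m and x of holder in the frame of socket_mouth between -0.004 and 0.004 m and y of holder in the frame of socket_mouth between -0.004 and 0.004 m and distance of socket_mouth from where it was at the start of the episode below 0.01 m and linear speed of holder below 0.01 m/s); the robot touches nothing.
It fails at once if the T-headed holder is disturbed (moved more than 30 mm) (distance of tee_holder from where it was at the start of the episode above 0.03 m).
It fails at once if the small cup is disturbed (moved more than 30 mm) (distance of mixing_cup from where it was at the start of the episode above 0.03 m).
It fails at once if the tape roll is disturbed (moved more than 30 mm) (distance of tape_roll from where it was at the start of the episode above 0.03 m).
It fails at once if the sleeve is overstretched (leaves pushed out more than 1.6 mm) (value of joint sleeve above 0.0016 m).
It fails at once if the holder is dropped or shot into the socket (over 0.4 m/s within 80 mm of its rim) (distance between holder and socket_mouth below 0.08 m and linear speed of holder above 0.4 m/s).
It also fails if it takes over 51 s, if anything falls off the work surface, if the arm or the gripper's body presses on something with over 40 N, if the wrist force passes 120 N, or if a joint passes its speed limit or range.

## Working session

There is one attempt and no reset: what is moved stays moved. The work goes in short steps, Python scripts to look and compute and a tool call to move; the robot and the scene stay as the last step left them, time stands still between calls to the robot, and variables do not carry over. Pictures are saved under pics/ and viewed, and the job is handed in when it is done.

Besides the shell and the picture viewer there is one more tool, called after "Call:" in YAML: its name, and indented under it one key for each argument. play_rows: Moves the arm, as the interface text tells. Its arguments: {"type":"object","properties":{"increments":{"type":"array"},"gripper":{"type":"number"},"force":{"type":"number"}},"required":["increments"]}

```bash
mkdir -p pics
python3 - <<'E'
from bench import sense,cams,bot
import cv2,numpy as np
s=sense()
for k,v in s.items(): print(k,np.round(v,4))
for n in ["scene","top","wrist"]:
    c=cams.calibration(n); print(n,c)
    cv2.imwrite(f"pics/{n}0.png",cams.get_image(n)[:,:,::-1])
E
```

```text
clock 0.0
qpos [ 1.1279  0.4778  0.0223  1.5564 -0.0115  1.1093 -0.0831]
joint_vel [-0.0012 -0.0013  0.0011 -0.0006  0.0002  0.0007 -0.0011]
joint_efforts [-9.00000e-04 -5.82843e+01  1.53420e+00 -2.72602e+01 -5.43000e-02
  1.72000e-02  2.00000e-04]
tcp_pos [ 0.2216 -0.637   0.2217]
eef_rot [ 9.860e-01  1.666e-01 -2.000e-04 -9.000e-04]
contact_force [ 0.5503  1.0147 -0.1372]
ft_torque [0.0033 0.0156 0.0075]
grip_width 0.0882
scene {'vertical_fov': 51.69024510027678, 'cx': 321.39923723740117, 'cy': 236.02343550971545, 'R': array([[ 0.36815554,  0.92943891,  0.0245928 ],
       [ 0.48999813, -0.17147579, -0.85469169],
       [-0.79016664,  0.32670991, -0.51855309]]), 't': array([-0.20686275, -0.09847054,  1.38251748])}
top {'vertical_fov': 50.86038768108679, 'cx': 324.26413188522275, 'cy': 240.02846632497176, 'R': array([[-0.01295898, -0.99941581,  0.03162429],
       [-0.99899058,  0.01158011, -0.04340176],
       [ 0.0430102 , -0.03215481, -0.99855705]]), 't': array([0.00801745, 0.49225225, 1.08131159])}
wrist {'vertical_fov': 71.59956640563591, 'cx': 314.06308784357327, 'cy': 235.26824036988017, 'R': array([[ 0.32983219, -0.94403765, -0.00190828],
       [-0.91461199, -0.32005078,  0.24708786],
       [-0.23387099, -0.07975219, -0.9689912 ]]), 't': array([-0.67416628, -0.03093556,  0.38929615])}
```

View pics/scene0.png

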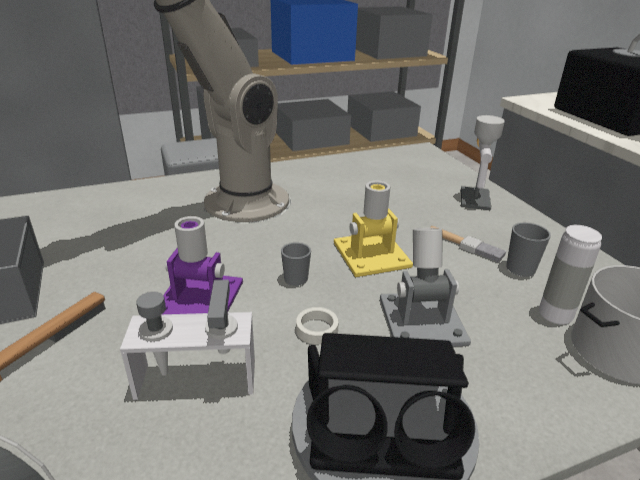

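View pics/top0.png

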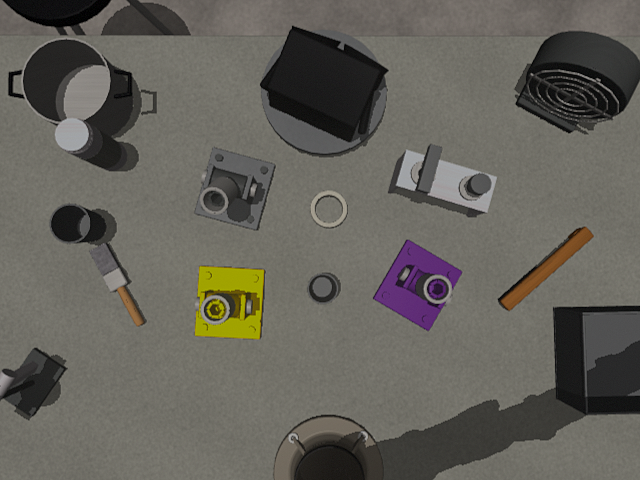

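View pics/wrist0.png

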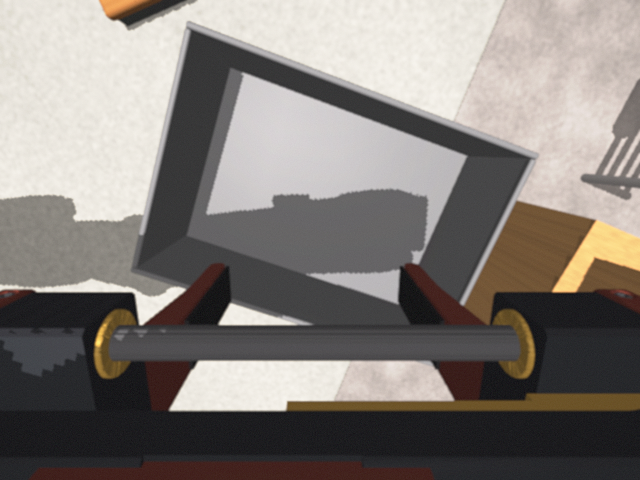

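Run:
```python
import cv2,numpy as np
t=cv2.imread("pics/top0.png");s=cv2.imread("pics/scene0.png")
def z(im,x,y,w,h,k=5): return cv2.resize(im[y:y+h,x:x+w],None,fx=k,fy=k,interpolation=cv2.INTER_CUBIC)
a=z(t,185,140,100,100,4);b=z(t,395,140,110,80,3.6)
cv2.imwrite("pics/ta.png",z(t,185,140,100,100,6));cv2.imwrite("pics/tb.png",z(t,390,140,115,80,6))
cv2.imwrite("pics/sa.png",z(s,370,210,110,140,4.2));cv2.imwrite("pics/sb.png",z(s,110,270,150,130,4.5))
```

```text
(no output)
```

View pics/ta.png

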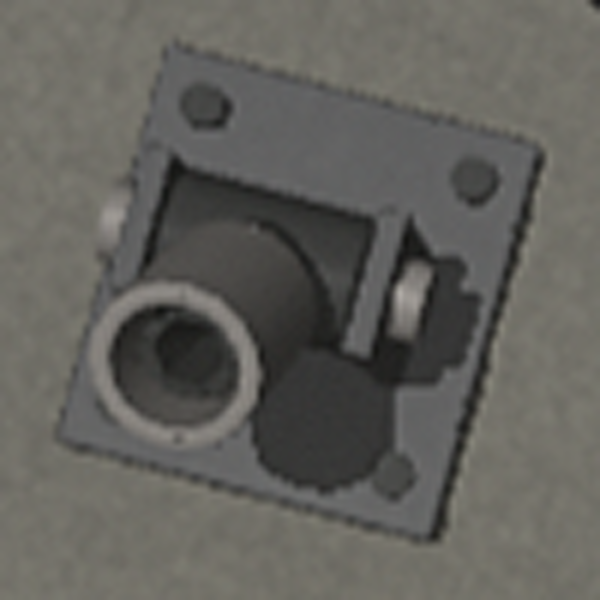

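View pics/tb.png

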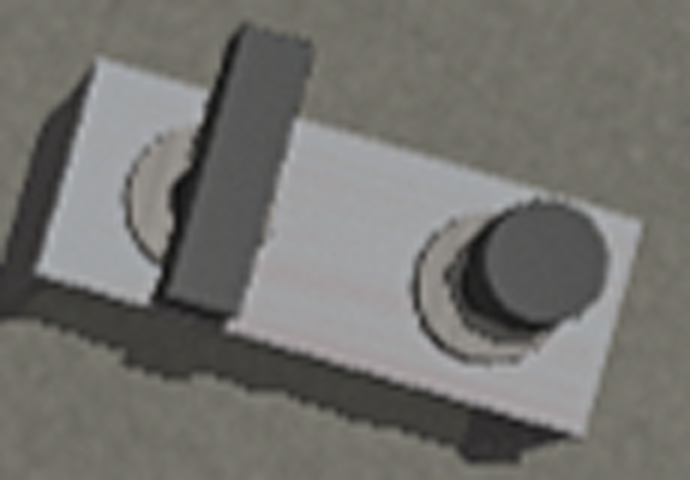

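View pics/sa.png

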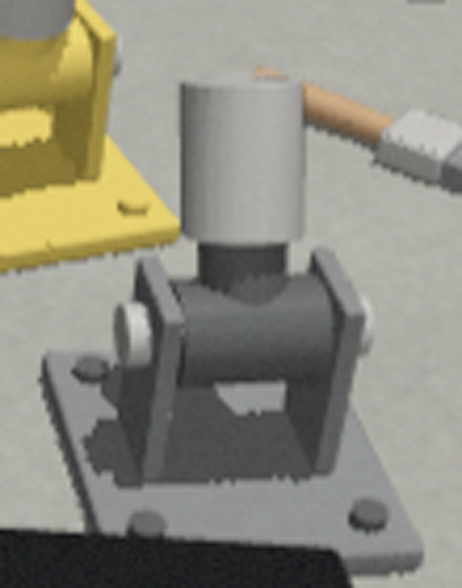

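View pics/sb.png

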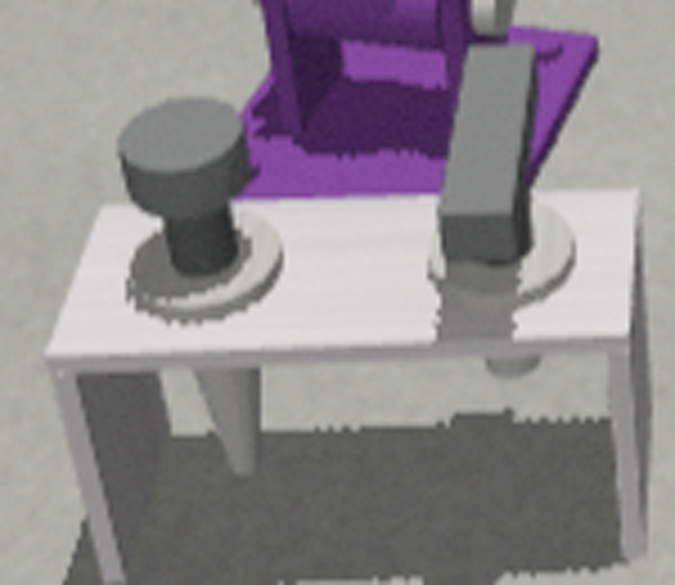

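```bash
cat > h.py <<'E'
import numpy as np,cv2
from bench import sense,cams,bot
from scipy.spatial.transform import Rotation as Rot
def K(c): f=240/np.tan(np.radians(c["vertical_fov"]/2)); return f,c["cx"],c["cy"]
def ray(c,p):
    f,cx,cy=K(c); R=np.array(c["R"]);t=np.array(c["t"])
    d=R.T@np.array([(p[0]-cx)/f,(p[1]-cy)/f,1.]); return -R.T@t,d/np.linalg.norm(d)
def plane(c,p,z):
    o,d=ray(c,p); return o+d*(z-o[2])/d[2]
def proj(c,X):
    f,cx,cy=K(c); q=np.atleast_2d(X)@np.array(c["R"]).T+np.array(c["t"]); return np.c_[cx+f*q[:,0]/q[:,2],cy+f*q[:,1]/q[:,2]]
def tri(obs):
    A=np.zeros((3,3));b=np.zeros(3)
    for c,p in obs:
        o,d=ray(c,p);M=np.eye(3)-np.outer(d,d);A+=M;b+=M@o
    X=np.linalg.solve(A,b); return X,[np.linalg.norm((np.eye(3)-np.outer(ray(c,p)[1],ray(c,p)[1]))@(X-ray(c,p)[0])) for c,p in obs]
E
python3 - <<'E'
from h import *
T=cams.calibration("top");S=cams.calibration("scene")
tp=lambda x,y,o,k:(o[0]+x/k,o[1]+y/k)
h=plane(T,tp(543,263,(390,140),6),.172);print("head top",h, plane(S,tp(183,133,(110,270),4.5),.172))
r=[plane(T,tp(x,y,(390,140),6),.11) for x,y in [(97,57),(640,218),(583,436),(36,272)]]
print("rack",np.mean(r,0),np.round(r,4)); d=r[1]-r[0]+r[2]-r[3]; print("rack +-y dir deg",np.degrees(np.arctan2(d[1],d[0])))
print("rim",tri([(T,tp(175,363,(185,140),6)),(S,tp(243,80,(370,210),4.2))]))
b=[plane(T,tp(x,y,(185,140),6),.01) for x,y in [(175,42),(540,150),(432,540),(65,440)]]
print("base",np.mean(b,0),np.round(b,4))
for d in (b[1]-b[0]+b[2]-b[3],b[3]-b[0]+b[2]-b[1]): print(np.linalg.norm(d)/2,np.degrees(np.arctan2(d[1],d[0])))
k=[tri([(T,tp(*a,(185,140),6)),(S,tp(*q,(370,210),4.2))]) for a,q in [((113,222),(367,325)),((408,300),(125,335))]]
print("knobs",k)
E
```

```text
head top [ 0.58716238 -0.28652409  0.172     ] [ 0.59178631 -0.28768103  0.172     ]
rack [ 0.60295619 -0.24004097  0.11      ] [[ 0.6666 -0.1604  0.11  ]
 [ 0.6114 -0.3412  0.11  ]
 [ 0.5388 -0.32    0.11  ]
 [ 0.595  -0.1386  0.11  ]]
rack +-y dir deg -107.09168400430084
rim (array([0.55962336, 0.20744718, 0.1790477 ]), [np.float64(0.00027070589943918225), np.float64(0.0002707058994392935)])
base [0.60555085 0.19234777 0.01      ] [[0.6968 0.238  0.01  ]
 [0.6567 0.1069 0.01  ]
 [0.5157 0.1468 0.01  ]
 [0.553  0.2777 0.01  ]]
0.13661484976840457 -106.49017308681672
0.1478598870094806 164.37057603964624
knobs [(array([0.6209498 , 0.24803912, 0.07773223]), [np.float64(0.0017081218809380178), np.float64(0.0017081218809380295)]), (array([0.59164765, 0.14549644, 0.07790571]), [np.float64(0.0022321596418493073), np.float64(0.00223215964184947)])]
```

```bash
cat >> h.py <<'E'
def cur():
    s=sense(); return np.array(s["tcp_pos"]),Rot.from_quat(s["eef_rot"])
def plan(pt,Rt,n,start=None):
    p,R=start or cur(); rv=(R.inv()*Rt).as_rotvec()
    rows=[]; dp=(np.array(pt)-p)/n
    for k in range(n):
        rows.append((np.round(R.inv().apply(dp),4).tolist(),np.round(np.degrees(rv/n),2).tolist())); R=R*Rot.from_rotvec(rv/n)
    print("dist",np.linalg.norm(dp)*n,"ang",np.degrees(np.linalg.norm(rv)))
    for r in rows: print('{"translation":%s,"twist":%s},'%r)
def RotT(z,yaz=None,y=None):
    z=np.array(z,float);z/=np.linalg.norm(z)
    y=np.array([np.cos(np.radians(yaz)),np.sin(np.radians(yaz)),0]) if y is None else np.array(y,float)
    y=y-z*(y@z); y/=np.linalg.norm(y); return Rot.from_matrix(np.c_[np.cross(y,z),y,z])
E
python3 - <<'E'
from h import *
p,R=cur();c=cams.calibration("wrist")
Rw=np.array(c["R"]);C=-Rw.T@np.array(c["t"])
print("cam in tool",R.inv().apply(C-p),"axes in tool\n",R.as_matrix().T@Rw.T)
plan([.588,-.288,.29],RotT([0,0,-1],-17),16)
E
```

```text
cam in tool [ 6.71289816e-02  8.78366469e-05 -1.61803285e-01] axes in tool
 [[ 1.30766762e-03 -9.69030551e-01 -2.46937402e-01]
 [ 9.99999112e-01  1.33079154e-03  7.32525332e-05]
 [ 2.57638264e-04 -2.46937279e-01  9.69031431e-01]]
dist 0.5106426256529952 ang 53.81667832929054
{"translation":[0.0288, -0.0131, -0.0042],"twist":[-0.0, -0.0, -3.36]},
{"translation":[0.0295, -0.0114, -0.0042],"twist":[-0.0, -0.0, -3.36]},
{"translation":[0.0301, -0.0096, -0.0042],"twist":[-0.0, -0.0, -3.36]},
{"translation":[0.0306, -0.0078, -0.0042],"twist":[-0.0, -0.0, -3.36]},
{"translation":[0.0311, -0.006, -0.0042],"twist":[-0.0, -0.0, -3.36]},
{"translation":[0.0314, -0.0042, -0.0042],"twist":[-0.0, -0.0, -3.36]},
{"translation":[0.0315, -0.0023, -0.0043],"twist":[-0.0, -0.0, -3.36]},
{"translation":[0.0316, -0.0005, -0.0043],"twist":[-0.0, -0.0, -3.36]},
{"translation":[0.0316, 0.0014, -0.0043],"twist":[-0.0, -0.0, -3.36]},
{"translation":[0.0315, 0.0032, -0.0043],"twist":[-0.0, -0.0, -3.36]},
{"translation":[0.0312, 0.0051, -0.0043],"twist":[-0.0, -0.0, -3.36]},
{"translation":[0.0309, 0.0069, -0.0043],"twist":[-0.0, -0.0, -3.36]},
{"translation":[0.0304, 0.0087, -0.0043],"twist":[-0.0, -0.0, -3.36]},
{"translation":[0.0299, 0.0105, -0.0043],"twist":[-0.0, -0.0, -3.36]},
{"translation":[0.0292, 0.0122, -0.0043],"twist":[-0.0, -0.0, -3.36]},
{"translation":[0.0284, 0.0139, -0.0043],"twist":[-0.0, -0.0, -3.36]},
```

Call:
play_rows:
  increments:
    - {"translation": [0.029, -0.013, -0.004], "twist": [0, 0, -3.4]}
    - {"translation": [0.0295, -0.0115, -0.004], "twist": [0, 0, -3.4]}
    - {"translation": [0.03, -0.0095, -0.004], "twist": [0, 0, -3.4]}
    - {"translation": [0.0305, -0.008, -0.004], "twist": [0, 0, -3.4]}
    - {"translation": [0.031, -0.006, -0.004], "twist": [0, 0, -3.4]}
    - {"translation": [0.0315, -0.004, -0.004], "twist": [0, 0, -3.4]}
    - {"translation": [0.0315, -0.0025, -0.004], "twist": [0, 0, -3.4]}
    - {"translation": [0.0315, -0.0005, -0.004], "twist": [0, 0, -3.4]}

```text
clock: 1.15
tcp_pos: [0.406, -0.4612, 0.2549]
eef_rot: [0.918, 0.396, 0.0, 0.0]
contact_force: [-0.6, -0.2, -0.5]
grip_width: 0.0877
```

Call:
play_rows:
  increments:
    - {"translation": [0.0315, 0.0015, -0.0045], "twist": [0, 0, -3.4]}
    - {"translation": [0.0315, 0.003, -0.0045], "twist": [0, 0, -3.4]}
    - {"translation": [0.031, 0.005, -0.0045], "twist": [0, 0, -3.4]}
    - {"translation": [0.031, 0.007, -0.0045], "twist": [0, 0, -3.4]}
    - {"translation": [0.0305, 0.0085, -0.0045], "twist": [0, 0, -3.4]}
    - {"translation": [0.03, 0.0105, -0.0045], "twist": [0, 0, -3.4]}
    - {"translation": [0.029, 0.012, -0.0045], "twist": [0, 0, -3.3]}
    - {"translation": [0.0285, 0.014, -0.0045], "twist": [0, 0, -3.2]}

```text
clock: 2.15
tcp_pos: [0.5876, -0.2853, 0.2909]
eef_rot: [0.801, 0.598, -0.0, -0.0]
contact_force: [0.6, -0.0, 0.6]
grip_width: 0.0881
```

Run:
```python
from h import *
p,R=cur();print(p,R.as_matrix().round(3).tolist(),sense()["clock"])
c=cams.calibration("wrist");cv2.imwrite("pics/w1.png",cams.get_image("wrist")[:,:,::-1])
print("predict head",proj(c,[.588,-.288,.172]),c["R"].tolist(),c["t"].tolist())
```

```text
[ 0.58764979 -0.28527532  0.29090624] [[0.284, 0.959, -0.0], [0.959, -0.284, 0.0], [0.0, -0.0, -1.0]] 2.15
predict head [[315.24218643 233.10075827]] [[0.9591280348454969, -0.282972422814239, 0.00014387514473675463], [-0.2742452033935272, -0.9294218006446631, 0.24691027702806864], [-0.06973507861227822, -0.23685802585742, -0.969038334844328]] [-0.6444633510589386, -0.15076959434317905, 0.4286701060941746]
```

View pics/w1.png

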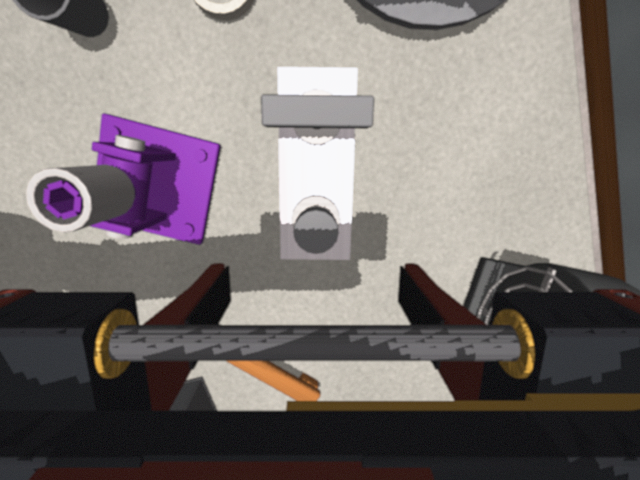

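Run:
```python
import cv2
t=cv2.imread("pics/w1.png");cv2.imwrite("pics/w1z.png",cv2.resize(t[185:270,265:370],None,fx=7,fy=7,interpolation=cv2.INTER_CUBIC))
```

```text
(no output)
```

View pics/w1z.png

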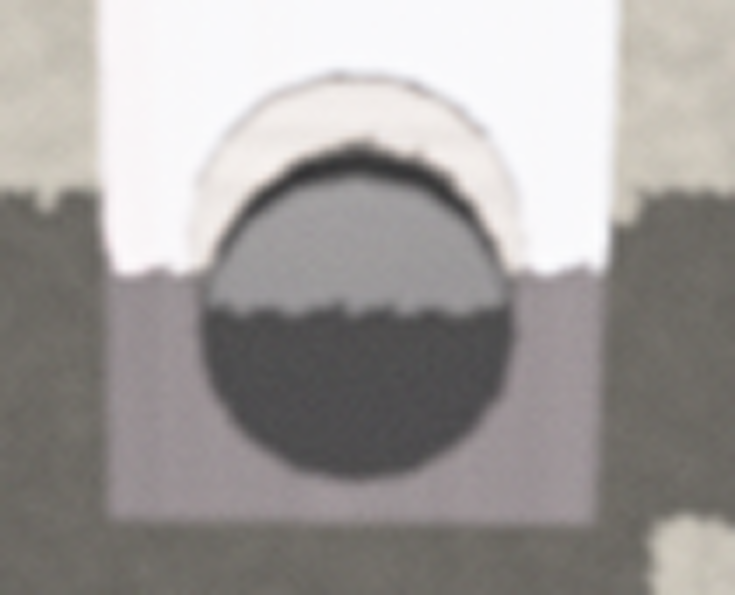

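Run:
```python
from h import *
c=cams.calibration("wrist"); h=plane(c,(316,232),.172);print(h)
plan([h[0],h[1],.14],RotT([0,0,-1],-17),8)
```

```text
[ 0.59278988 -0.28212955  0.172     ]
dist 0.15154578819481213 ang 0.9678356987689013
{"translation":[-0.0002, 0.0002, 0.0189],"twist":[0.02, -0.02, 0.12]},
{"translation":[-0.0002, 0.0002, 0.0189],"twist":[0.02, -0.02, 0.12]},
{"translation":[-0.0002, 0.0002, 0.0189],"twist":[0.02, -0.02, 0.12]},
{"translation":[-0.0002, 0.0002, 0.0189],"twist":[0.02, -0.02, 0.12]},
{"translation":[-0.0002, 0.0002, 0.0189],"twist":[0.02, -0.02, 0.12]},
{"translation":[-0.0002, 0.0002, 0.0189],"twist":[0.02, -0.02, 0.12]},
{"translation":[-0.0002, 0.0002, 0.0189],"twist":[0.02, -0.02, 0.12]},
{"translation":[-0.0002, 0.0002, 0.0189],"twist":[0.02, -0.02, 0.12]},
```

Run:
```python
from h import *
c=dict(cams.calibration("wrist")); print(cur()[0], cams.calibration("wrist")["t"])
c["R"]=np.array([[0.9591280348454969, -0.282972422814239, 0.00014387514473675463], [-0.2742452033935272, -0.9294218006446631, 0.24691027702806864], [-0.06973507861227822, -0.23685802585742, -0.969038334844328]]);c["t"]=np.array([-0.6444633510589386, -0.15076959434317905, 0.4286701060941746])
h=plane(c,(316,232),.172);print(h)
plan([.589,-.287,.14],RotT([0,0,-1],-17),8)
c=cams.calibration("wrist");im=cams.get_image("wrist");print(cur()[0])
print(proj(c,[.589,-.287,.172]))
cv2.imwrite("pics/w2z.png",cv2.resize(im[185:270,265:370,::-1],None,fx=7,fy=7,interpolation=cv2.INTER_CUBIC))
```

```text
[ 0.59120706 -0.28039545  0.2915276 ] [-0.64627464 -0.14910747  0.42862206]
[ 0.58890898 -0.28724148  0.172     ]
dist 0.1516875232014683 ang 0.9678356987689013
{"translation":[-0.0009, -0.0001, 0.0189],"twist":[0.02, -0.02, 0.12]},
{"translation":[-0.0009, -0.0001, 0.0189],"twist":[0.02, -0.02, 0.12]},
{"translation":[-0.0009, -0.0001, 0.0189],"twist":[0.02, -0.02, 0.12]},
{"translation":[-0.0009, -0.0001, 0.0189],"twist":[0.02, -0.02, 0.12]},
{"translation":[-0.0009, -0.0001, 0.0189],"twist":[0.02, -0.02, 0.12]},
{"translation":[-0.0009, -0.0, 0.0189],"twist":[0.02, -0.02, 0.12]},
{"translation":[-0.0009, -0.0, 0.0189],"twist":[0.02, -0.02, 0.12]},
{"translation":[-0.0009, -0.0, 0.0189],"twist":[0.02, -0.02, 0.12]},
[ 0.58985638 -0.28180114  0.29120132]
[[313.35773523 238.36842699]]
```

View pics/w2z.png

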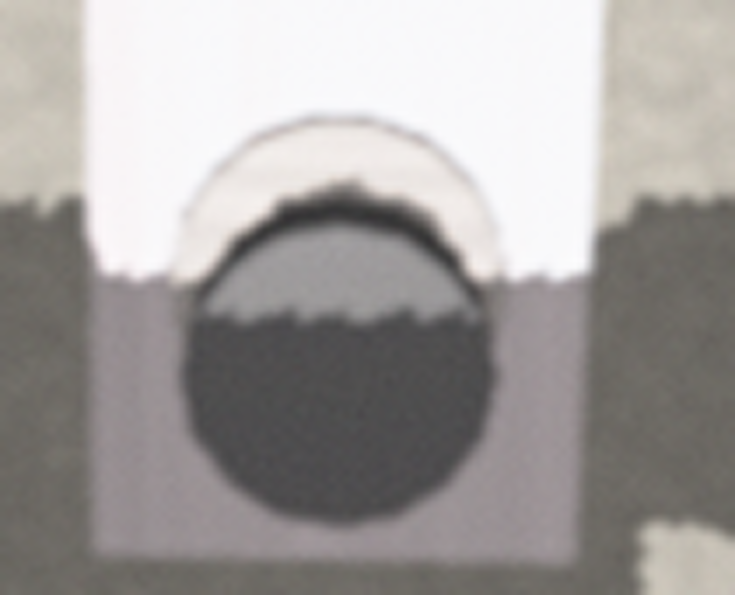

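Call:
play_rows:
  increments:
    - {"translation": [-0.005, 0, 0], "twist": [0, 0, 0]}
    - {"translation": [0, 0, 0.02], "twist": [0, 0, 0]}
    - {"translation": [0, 0, 0.03], "twist": [0, 0, 0]}
    - {"translation": [0, 0, 0.03], "twist": [0, 0, 0]}
    - {"translation": [0, 0, 0.03], "twist": [0, 0, 0]}
    - {"translation": [0, 0, 0.02], "twist": [0, 0, 0]}
    - {"translation": [0, 0, 0.01], "twist": [0, 0, 0]}
    - {"translation": [0, 0, 0], "twist": [0, 0, 0]}

```text
clock: 3.25
tcp_pos: [0.5845, -0.2919, 0.1505]
eef_rot: [0.803, 0.597, -0.0, -0.0]
contact_force: [-0.0, 0.2, -0.0]
grip_width: 0.0878
```

Run:
```python
from h import *
print(cur()[0]);im=cams.get_image("wrist");print(cur()[0],cur()[1].as_matrix().round(4).tolist(),sense()["contact_force"])
cv2.imwrite("pics/w3.png",im[:,:,::-1])
```

```text
[ 0.58453059 -0.29189948  0.15048399]
[ 0.58502598 -0.29192148  0.15124908] [[0.288, 0.9576, 0.0006], [0.9576, -0.288, -0.0004], [-0.0002, 0.0007, -1.0]] [-0.01791719  0.03896276  0.27675424]
```

View pics/w3.png

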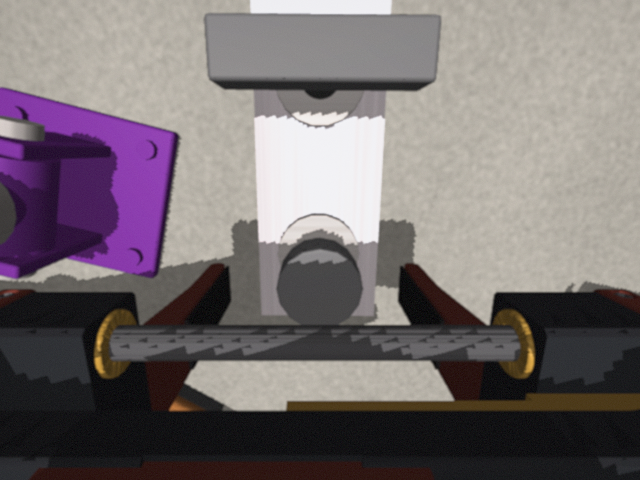

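Run:
```python
from h import *
p,R=cur();c=cams.calibration("wrist")
print(p,proj(c,[.589,-.287,.172]),plane(c,(320,282),.172))
print(R.inv().apply(np.array([.589,-.287,.14])-p))
a=np.linspace(0,6.3,40);P=proj(c,np.c_[.589+.02*np.cos(a),-.287+.02*np.sin(a),0*a+.172]);print(P.min(0),P.max(0))
```

```text
[ 0.58502598 -0.29192148  0.15124908] [[319.15239103 289.0810492 ]] [ 0.59034727 -0.28379411  0.172     ]
[0.00585999 0.00237997 0.01124952]
[275.41842673 246.98700498] [362.95440167 328.45710391]
```

Call:
play_rows:
  increments:
    - {"translation": [0.006, 0.002, 0.0], "twist": [0, 0, 0]}
    - {"translation": [0, 0, 0.005], "twist": [0, 0, 0]}
    - {"translation": [0, 0, 0.005], "twist": [0, 0, 0]}
    - {"translation": [0, 0, 0], "twist": [0, 0, 0]}
    - {"translation": [0, 0, 0], "twist": [0, 0, 0]}
    - {"translation": [0, 0, 0], "twist": [0, 0, 0]}
    - {"translation": [0, 0, 0], "twist": [0, 0, 0]}
    - {"translation": [0, 0, 0], "twist": [0, 0, 0]}

```text
clock: 4.3
tcp_pos: [0.5884, -0.2864, 0.1407]
eef_rot: [0.802, 0.597, 0.0, 0.0]
contact_force: [-1.0, -0.6, 0.3]
grip_width: 0.0878
```

Run:
```python
from h import *
print(cur()[0]);c=cams.calibration("wrist");im=cams.get_image("wrist")[:,:,::-1].copy();print(cur()[0])
for X in ([.589,-.287,.172],[.591,-.284,.172]):
  a=np.linspace(0,6.3,60);P=proj(c,np.c_[X[0]+.02*np.cos(a),X[1]+.02*np.sin(a),0*a+.172]);print(P.min(0),P.max(0))
  cv2.polylines(im,[np.int32(P*8)],True,(0,0,255) if X[0]<.59 else (0,255,0),1,cv2.LINE_AA,3)
cv2.imwrite("pics/w4.png",cv2.resize(im[200:360,220:420],None,fx=4,fy=4,interpolation=cv2.INTER_CUBIC))
```

```text
[ 0.5884243  -0.28636953  0.14074306]
[ 0.58840036 -0.28637798  0.14073771]
[269.15593111 268.5477106 ] [362.09428727 353.38610519]
[271.36453442 260.66170085] [364.85138866 346.51899751]
```

View pics/w4.png

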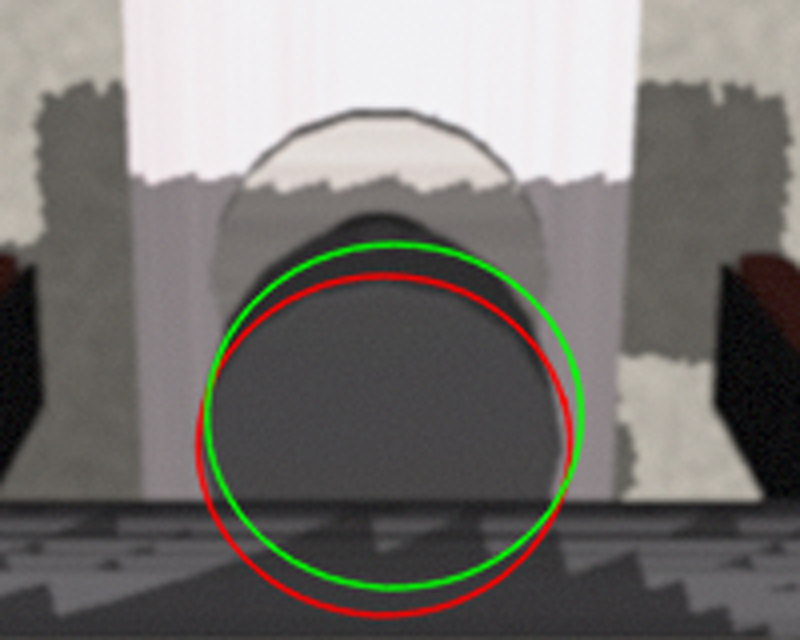

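Call:
play_rows:
  increments:
    - {"translation": [0, 0, 0], "twist": [0, 0, 0]}
    - {"translation": [0, 0, 0], "twist": [0, 0, 0]}
    - {"translation": [0, 0, 0], "twist": [0, 0, 0]}
    - {"translation": [0, 0, 0], "twist": [0, 0, 0]}
    - {"translation": [0, 0, 0], "twist": [0, 0, 0]}
    - {"translation": [0, 0, 0], "twist": [0, 0, 0]}
    - {"translation": [0, 0, 0], "twist": [0, 0, 0]}
    - {"translation": [0, 0, 0], "twist": [0, 0, 0]}
  gripper: -1
  force: 50

```text
clock: 5.35
tcp_pos: [0.5885, -0.2864, 0.1407]
eef_rot: [0.802, 0.597, 0.0, 0.0]
contact_force: [0.1, -0.5, 0.4]
grip_width: 0.0395
```

Run:
```python
from h import *
s=sense();print(s["tcp_pos"],s["eef_rot"],s["contact_force"],s["grip_width"],s["qpos"])
```

```text
[ 0.58854879 -0.28637516  0.1407054 ] [8.02395525e-01 5.96792585e-01 1.18433443e-04 1.31491258e-04] [ 0.10530815 -0.51944788  0.43788719] 0.03950671689249065 [ 0.57436828  0.5426035  -0.30237969  1.66475934  0.18843635  0.96258012
 -0.0869598 ]
```

Call:
play_rows:
  increments:
    - {"translation": [0, 0, -0.015], "twist": [0, 0, 0]}
    - {"translation": [0, 0, -0.03], "twist": [0, 0, 0]}
    - {"translation": [0, 0, -0.04], "twist": [0, 0, 0]}
    - {"translation": [0, 0, -0.04], "twist": [0, 0, 0]}
    - {"translation": [0, 0, -0.035], "twist": [0, 0, 0]}
    - {"translation": [0, 0, -0.03], "twist": [0, 0, 0]}
    - {"translation": [0.02, -0.009, 0], "twist": [0, 0, 0]}
    - {"translation": [0.036, -0.016, 0], "twist": [0, 0, 0]}

```text
clock: 6.35
tcp_pos: [0.5794, -0.2246, 0.3293]
eef_rot: [0.803, 0.596, -0.001, -0.001]
contact_force: [0.1, -0.5, -3.1]
grip_width: 0.0393
```

Call:
play_rows:
  increments:
    - {"translation": [0.046, -0.0205, 0], "twist": [0, 0, 0]}
    - {"translation": [0.046, -0.0205, 0], "twist": [0, 0, 0]}
    - {"translation": [0.046, -0.0205, 0], "twist": [0, 0, 0]}
    - {"translation": [0.046, -0.0205, 0], "twist": [0, 0, 0]}
    - {"translation": [0.046, -0.0205, 0], "twist": [0, 0, 0]}
    - {"translation": [0.046, -0.0205, 0], "twist": [0, 0, 0]}
    - {"translation": [0.032, -0.014, 0], "twist": [0, 0, 0]}
    - {"translation": [0.02, -0.009, 0], "twist": [0, 0, 0]}

```text
clock: 7.35
tcp_pos: [0.5322, 0.134, 0.3291]
eef_rot: [0.801, 0.599, -0.001, -0.001]
contact_force: [-0.1, -0.6, -2.2]
grip_width: 0.0393
```

Call:
play_rows:
  increments:
    - {"translation": [0, 0, 0], "twist": [0, 0, 0]}
    - {"translation": [0, 0, 0], "twist": [0, 0, 0]}
    - {"translation": [0, 0, 0], "twist": [0, 0, 0]}
    - {"translation": [0, 0, 0], "twist": [0, 0, 0]}
    - {"translation": [0, 0, 0], "twist": [0, 0, 0]}
    - {"translation": [0, 0, 0], "twist": [0, 0, 0]}
    - {"translation": [0, 0, 0], "twist": [0, 0, 0]}
    - {"translation": [0, 0, 0], "twist": [0, 0, 0]}

```text
clock: 8.35
tcp_pos: [0.5351, 0.1306, 0.3307]
eef_rot: [0.802, 0.597, 0.0, 0.0]
contact_force: [0.7, -1.0, -2.2]
grip_width: 0.0394
```

Run:
```python
from h import *
import pickle
c=cams.calibration("wrist");im=cams.get_image("wrist")[:,:,::-1].copy();print(cur()[0],cur()[1].as_quat().round(4),sense()["contact_force"])
pickle.dump(c,open("c5.pkl","wb"));cv2.imwrite("pics/w5.png",im)
print(proj(c,[.5596,.2074,.179]))
```

```text
[0.53508315 0.13065772 0.33065038] [ 0.8024  0.5969 -0.      0.    ] [-0.9115779  -0.89710962 -1.96349696]
[[315.63432645 135.09011653]]
```

View pics/w5.png

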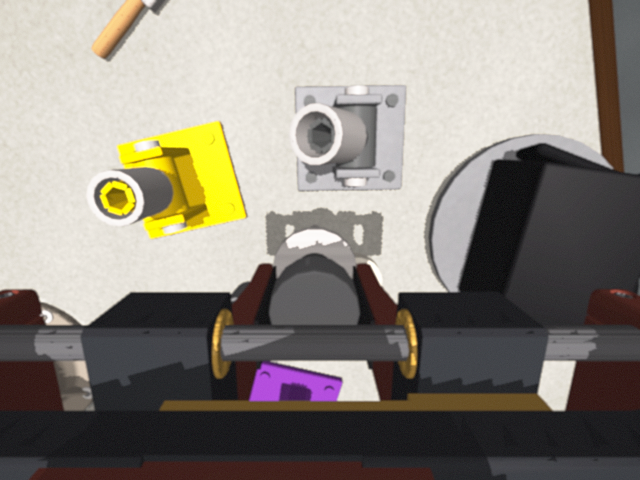

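Run:
```python
import cv2
t=cv2.imread("pics/w5.png");cv2.imwrite("pics/w5z.png",cv2.resize(t[80:200,285:415],None,fx=6,fy=5,interpolation=cv2.INTER_CUBIC) if 0 else cv2.resize(t[80:200,285:415],None,fx=5,fy=5,interpolation=cv2.INTER_CUBIC))
```

```text
(no output)
```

View pics/w5z.png

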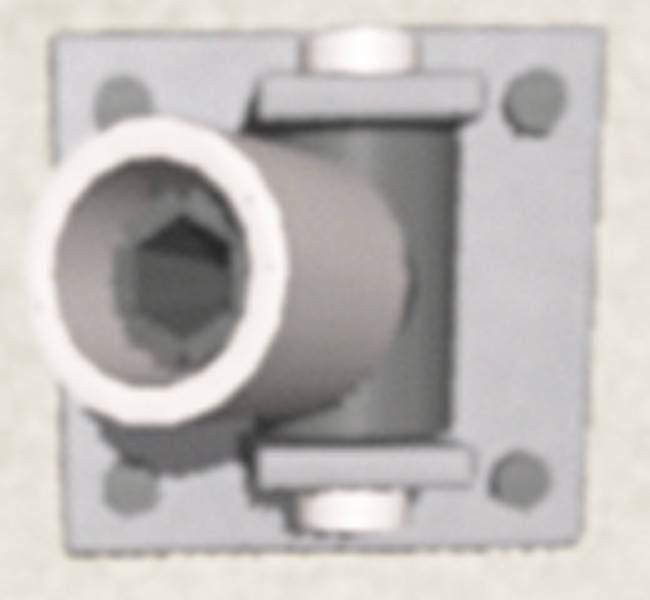

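Run:
```python
from h import *
import pickle
from scipy.optimize import least_squares
W=pickle.load(open("c5.pkl","rb"));T=cams.calibration("top");S=cams.calibration("scene")
w=lambda x,y:(285+x/5,80+y/5)
k=[plane(W,w(*q),.078) for q in [(360,50),(352,510)]];print("knobs",k,np.degrees(np.arctan2(*(k[0]-k[1])[1::-1])))
b=[plane(W,w(*q),.008) for q in [(52,38),(605,30),(580,545),(68,552)]]
for d in (b[0]-b[3]+b[1]-b[2],b[0]-b[1]+b[3]-b[2]): print(np.linalg.norm(d)/2,np.degrees(np.arctan2(d[1],d[0])))
print("base c",np.mean(b,0))
def ext(c,p,ax,r,):
    y=np.cross(ax,[0,0,1.]);y/=np.linalg.norm(y);x=np.cross(y,ax);a=np.linspace(0,2*np.pi,361)[:,None]
    P=proj(c,p+r*(np.cos(a)*x+np.sin(a)*y));m,M=P.min(0),P.max(0);return np.array([m[0],M[0],m[1],M[1]])
def o(off,k,v): return np.array([off[0]+v[0]/k,off[0]+v[1]/k,off[1]+v[2]/k,off[1]+v[3]/k])
obs=[(W,.027,o((285,80),5,(33,290,117,425))),(W,.02,o((285,80),5,(54,246,155,385))),
(T,.027,o((185,140),6,(90,262,278,447))),(T,.02,o((185,140),6,(110,240,300,428)))]
def axis(l,az): return np.array([np.sin(l)*np.cos(az),np.sin(l)*np.sin(az),np.cos(l)])
def run(obs):
    def f(v):
        ax=axis(v[3],v[4]);r=[ext(c,v[:3],ax,rr)-ob for c,rr,ob in obs]
        r.append(2*(proj(S,v[:3])[0]-[427.9,229])*[.5,.3]); return np.concatenate(r)
    s=least_squares(f,[.56,.207,.179,.45,np.radians(165)],x_scale=[.01,.01,.01,.1,.1])
    print(s.x[:4].round(4),np.degrees(s.x[4]),s.cost);print(f(s.x).round(2))
run(obs);run(obs[:2]);run(obs[2:])
```

```text
knobs [array([0.62139517, 0.24563237, 0.078     ]), array([0.59250807, 0.14414853, 0.078     ])] 74.11113881873237
0.13843916729537317 74.37651948974009
0.1488882739633987 164.13416811933274
base c [0.60692413 0.19385958 0.008     ]
[0.5594 0.2079 0.1774 0.5251] 158.42202836010426 2.4195717826230356
[-1.08 -0.69 -0.36  0.11  0.94  0.87  0.38  0.33 -0.26 -0.42  0.3  -0.18
  0.09 -0.47  0.3  -0.53 -0.16  0.43]
[0.5594 0.2081 0.1792 0.5619] 148.7405386386251 1.678355039824402
[-0.95 -0.81 -0.24 -0.13  1.02  0.75  0.35  0.04  0.04 -0.07]
[0.5593 0.2073 0.1788 0.4458] 160.1663785765683 0.1834617276818023
[-0.25 -0.06 -0.07  0.16  0.14 -0.15  0.01 -0.29 -0.38  0.06]
```

```bash
python3 - <<'E'
from h import *
import pickle
W=pickle.load(open("c5.pkl","rb"));T=cams.calibration("top");S=cams.calibration("scene")
t=lambda x,y:(185+x/6,140+y/6);s=lambda x,y:(370+x/4.2,210+y/4.2);w=lambda x,y:(285+x/5,80+y/5)
A=tri([(T,t(113,222)),(S,s(367,325)),(W,w(360,50))]);B=tri([(T,t(408,300)),(S,s(125,335)),(W,w(352,510))]);print(A,B)
piv=(A[0]+B[0])/2;print(piv)
rim=np.array([.5594,.2078,.1785]);d=rim-piv;print(np.linalg.norm(d),np.arctan2(np.hypot(d[0],d[1]),d[2]),np.degrees(np.arctan2(d[1],d[0])))
for nm,c,f,(x0,y0,ww,hh),k in [("top",T,"top0",(185,140,100,100),6),("scene",S,"scene0",(370,210,110,140),4),("wrist",W,"w5",(285,80,130,120),5)]:
    im=cv2.imread(f"pics/{f}.png")[y0:y0+hh,x0:x0+ww];im=cv2.resize(im,None,fx=k,fy=k,interpolation=cv2.INTER_CUBIC)
    for lean,col in [(.456,(0,0,255)),(.52,(0,255,0))]:
        az=np.radians(164.3);ax=np.array([np.sin(lean)*np.cos(az),np.sin(lean)*np.sin(az),np.cos(lean)])
        y=np.cross(ax,[0,0,1.]);y/=np.linalg.norm(y);x=np.cross(y,ax);a=np.linspace(0,2*np.pi,60)[:,None]
        for dd in (0,.055):
            P=proj(c,rim-dd*ax+.027*(np.cos(a)*x+np.sin(a)*y));cv2.polylines(im,[np.int32((P-[x0,y0]+.5)*k)],True,col,1,cv2.LINE_AA)
    cv2.imwrite(f"pics/ov_{nm}.png",im)
E
python3 -c "
import cv2,numpy as np
a=[cv2.imread('pics/ov_%s.png'%n) for n in('top','scene')]
h=560;cv2.imwrite('pics/ov.png',np.hstack([cv2.resize(x,(int(x.shape[1]*h/x.shape[0])*2//3*1 if 0 else int(x.shape[1]*380/x.shape[0]),380)) for x in a]))"
```

```text
(array([0.62127692, 0.24697805, 0.07833654]), [np.float64(0.0014264838578466879), np.float64(0.0022778571968360074), np.float64(0.0013795197804920944)]) (array([0.59209522, 0.14490945, 0.07856964]), [np.float64(0.002546047526731804), np.float64(0.0020280851088468332), np.float64(0.0007707124106897697)])
[0.60668607 0.19594375 0.07845309]
0.1112920843143583 0.4534113616272372 165.92415095777164
```

View pics/ov_scene.png

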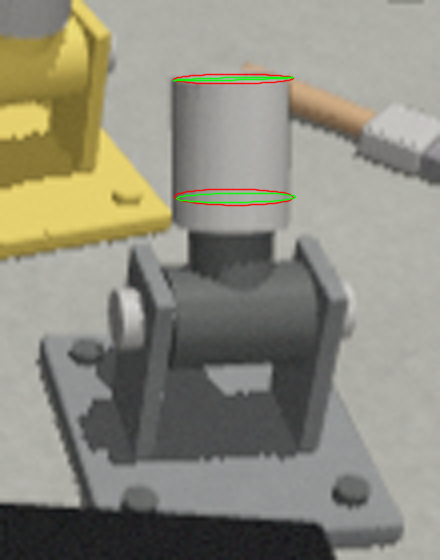

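View pics/ov_wrist.png

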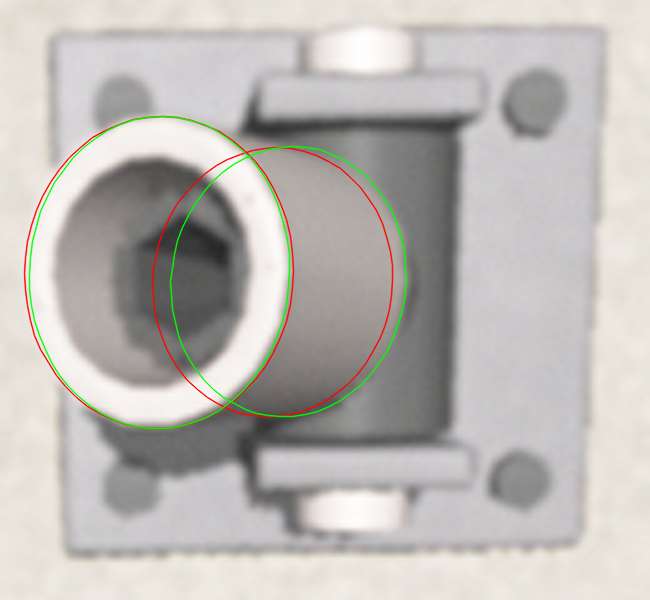

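Run:
```python
from h import *
import pickle
from scipy.optimize import least_squares
W=pickle.load(open("c5.pkl","rb"));T=cams.calibration("top");S=cams.calibration("scene")
def ext(c,p,ax,r):
    y=np.cross(ax,[0,0,1.]);y/=np.linalg.norm(y);x=np.cross(y,ax);a=np.linspace(0,2*np.pi,361)[:,None]
    P=proj(c,p+r*(np.cos(a)*x+np.sin(a)*y));m,M=P.min(0),P.max(0);return np.array([m[0],M[0],m[1],M[1]])
def o(off,k,v): return np.array([off[0]+v[0]/k,off[0]+v[1]/k,off[1]+v[2]/k,off[1]+v[3]/k])
ow=o((285,80),5,(33,290,117,425));ot=o((185,140),6,(90,262,278,447))
# scene: rim extents cols 172..292 rows 72..83 (4x); bottom cols 172..291, lower edge row 234
n=np.nan
osr=o((370,210),4,(172,292,72,n));osb=o((370,210),4,(173,290,n,234));owb=o((285,80),5,(n,412,n,415));
otb=o((185,140),6,(n,333,222,n))
for azd in (162,164.3,166,None):
    def f(v):
        l=v[3];az=np.radians(v[11] if azd is None else azd);ax=np.array([np.sin(l)*np.cos(az),np.sin(l)*np.sin(az),np.cos(l)])
        p=v[:3];q=p-v[4]*ax;sh=lambda d:np.array([d[0],d[0],d[1],d[1]])
        r=np.r_[ext(W,p,ax,.027)+sh(v[5:7])-ow,ext(W,q,ax,.027)+sh(v[5:7])-owb,ext(T,p,ax,.027)+sh(v[7:9])-ot,ext(T,q,ax,.027)+sh(v[7:9])-otb,
          ext(S,p,ax,.027)+sh(v[9:11])-osr,ext(S,q,ax,.027)+sh(v[9:11])-osb]
        r=r[~np.isnan(r)]; return np.r_[r,v[5:11]/1.2]
    s=least_squares(f,[.56,.207,.179,.45,.07]+[0]*6+[164],x_scale=[.01,.01,.01,.1,.01]+[1]*6+[2])
    print(azd,s.x.round(4),s.cost);
print(f(s.x).round(2))
```

```text
162 [ 5.598e-01  2.075e-01  1.762e-01  4.605e-01  6.870e-02  2.652e-01
 -2.202e-01  5.672e-01  2.821e-01  4.068e-01 -8.324e-01  1.640e+02] 3.4440475373353907
164.3 [ 5.597e-01  2.073e-01  1.766e-01  4.572e-01  6.870e-02  2.763e-01
 -1.019e-01  6.407e-01  2.989e-01  2.371e-01 -6.983e-01  1.640e+02] 4.397728392843319
166 [ 5.597e-01  2.071e-01  1.769e-01  4.545e-01  6.860e-02  2.911e-01
 -1.180e-02  6.983e-01  3.076e-01  1.144e-01 -5.836e-01  1.640e+02] 6.063352675853038
None [ 5.598000e-01  2.076000e-01  1.762000e-01  4.609000e-01  6.860000e-02
  2.646000e-01 -2.366000e-01  5.571000e-01  2.789000e-01  4.311000e-01
 -8.489000e-01  1.616753e+02] 3.4297662290495348
[-1.19  0.75 -0.3   0.01  0.25  0.46  0.41  0.6   0.23  0.21 -1.39 -0.63
  0.21  0.07  0.53 -0.49 -0.08  0.06  0.22 -0.2   0.46  0.23  0.36 -0.71]
```

```bash
cat >> h.py <<'E'
l,az=.457,np.radians(164)
AX=np.array([np.sin(l)*np.cos(az),np.sin(l)*np.sin(az),np.cos(l)]);RIM=np.array([.5597,.2074,.1770])
RT=RotT(-AX,-16)
def rel():
    p,R=cur(); o=p+R.as_matrix()[:,2]*.0307; d=RT.inv().apply(o-RIM); e=(R.inv()*RT).as_rotvec()
    s=sense();f=RT.inv().apply(s["contact_force"]); print("t",round(s["clock"],2),"holder in socket (toolx,tooly,height) mm",np.round([d[0]*1e3,d[1]*1e3,-d[2]*1e3],2),"rot err deg",np.degrees(e).round(2),"F tool",f.round(2),"M",np.round(s["ft_torque"],2),"grip",round(s["grip_width"],4))
E
python3 - <<'E'
from h import *
rel();plan(RIM+.19*AX,RT,6); print(sense()["qpos"])
E
```

```text
t 8.4 holder in socket (toolx,tooly,height) mm [-80.56  52.   111.44] rot err deg [-26.18   0.16  -0.7 ] F tool [-1.11 -1.43  1.48] M [-0.05 -0.1   0.03] grip 0.0395
dist 0.11570405608539364 ang 26.19350592119374
{"translation":[0.0133, -0.0137, -0.0028],"twist":[-4.36, 0.03, -0.12]},
{"translation":[0.0133, -0.0134, -0.0038],"twist":[-4.36, 0.03, -0.12]},
{"translation":[0.0133, -0.0131, -0.0048],"twist":[-4.36, 0.03, -0.12]},
{"translation":[0.0133, -0.0126, -0.0058],"twist":[-4.36, 0.03, -0.12]},
{"translation":[0.0134, -0.0121, -0.0068],"twist":[-4.36, 0.03, -0.12]},
{"translation":[0.0134, -0.0116, -0.0077],"twist":[-4.36, 0.03, -0.12]},
[ 0.10576635  0.23134919 -0.54665893  1.68505431  0.12552546  1.26026923
 -0.75916474]
```

Call:
play_rows:
  increments:
    - {"translation": [0.0133, -0.0137, -0.003], "twist": [-4.36, 0, -0.1]}
    - {"translation": [0.0133, -0.0134, -0.004], "twist": [-4.36, 0, -0.1]}
    - {"translation": [0.0133, -0.013, -0.005], "twist": [-4.36, 0, -0.1]}
    - {"translation": [0.0133, -0.0126, -0.006], "twist": [-4.36, 0, -0.1]}
    - {"translation": [0.0134, -0.012, -0.007], "twist": [-4.36, 0, -0.1]}
    - {"translation": [0.0134, -0.0116, -0.008], "twist": [-4.36, 0.2, -0.2]}
    - {"translation": [0, 0, 0], "twist": [0, 0, 0]}
    - {"translation": [0, 0, 0], "twist": [0, 0, 0]}

```text
clock: 9.4
tcp_pos: [0.4795, 0.23, 0.3487]
eef_rot: [0.778, 0.586, 0.136, 0.181]
contact_force: [0.6, 0.5, -2.9]
grip_width: 0.0392
```

Call:
play_rows:
  increments:
    - {"translation": [0, 0, 0], "twist": [0, 0, 0]}
    - {"translation": [0, 0, 0], "twist": [0, 0, 0]}
    - {"translation": [0, 0, 0], "twist": [0, 0, 0]}
    - {"translation": [0, 0, 0], "twist": [0, 0, 0]}
    - {"translation": [0, 0, 0], "twist": [0, 0, 0]}
    - {"translation": [0, 0, 0], "twist": [0, 0, 0]}
    - {"translation": [0, 0, 0], "twist": [0, 0, 0]}
    - {"translation": [0, 0, 0], "twist": [0, 0, 0]}

```text
clock: 10.4
tcp_pos: [0.4792, 0.2306, 0.3487]
eef_rot: [0.778, 0.586, 0.136, 0.181]
contact_force: [0.6, 0.5, -3.2]
grip_width: 0.0391
```

Run:
```python
from h import *
import pickle
rel();c=cams.calibration("wrist");pickle.dump(c,open("c6.pkl","wb"));im=cams.get_image("wrist")[:,:,::-1].copy()
cv2.imwrite("pics/w6.png",im);cv2.imwrite("pics/s6.png",cams.get_image("scene")[:,:,::-1]);cv2.imwrite("pics/t6.png",cams.get_image("top")[:,:,::-1])
rel();print(sense()["qpos"],proj(c,RIM))
```

```text
t 10.4 holder in socket (toolx,tooly,height) mm [9.0000e-02 6.3000e-01 1.6037e+02] rot err deg [-0.02 -0.02  0.03] F tool [ 0.61 -1.    3.03] M [ 0.14  0.61 -0.01] grip 0.0391
t 10.55 holder in socket (toolx,tooly,height) mm [1.1000e-01 6.4000e-01 1.6038e+02] rot err deg [-0.02 -0.02  0.03] F tool [-0.06 -0.05  2.43] M [ 0.19  0.63 -0.01] grip 0.0388
[-0.13746213  0.02341482 -0.68136414  1.93974033  0.49583588  1.02056097
 -1.32427034] [[313.58418131 215.08226174]]
```

View pics/w6.png

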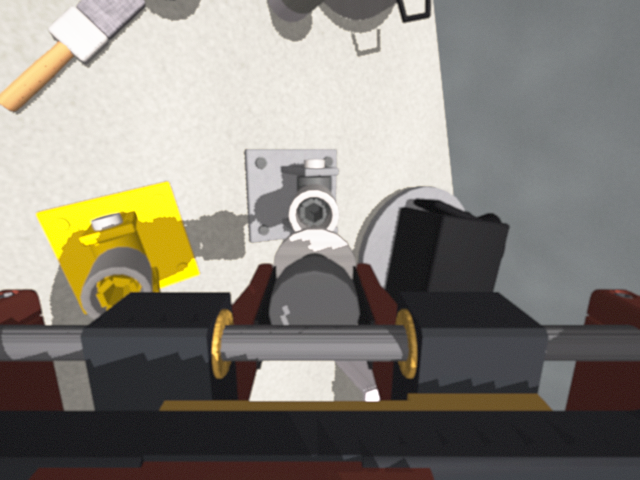

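View pics/s6.png

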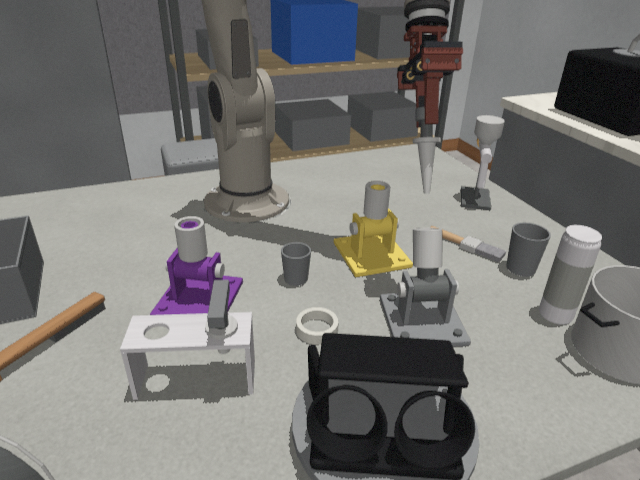

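View pics/t6.png

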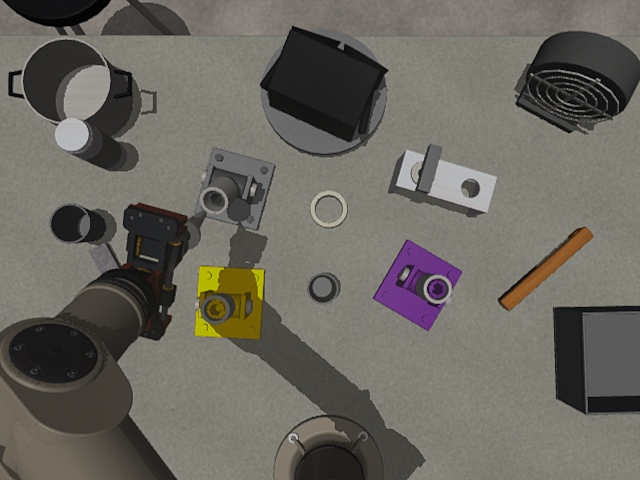

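Run:
```python
from h import *
import pickle
c=pickle.load(open("c6.pkl","rb"));im=cv2.imread("pics/w6.png");x0,y0,k=265,170,8
z=cv2.resize(im[y0:y0+75,x0:x0+95],None,fx=k,fy=k,interpolation=cv2.INTER_CUBIC)
y=np.cross(AX,[0,0,1.]);y/=np.linalg.norm(y);x=np.cross(y,AX);a=np.linspace(0,2*np.pi,60)[:,None]
for r,d in ((.027,0),(.02,0)):
    P=proj(c,RIM-d*AX+r*(np.cos(a)*x+np.sin(a)*y));print(P.min(0),P.max(0));cv2.polylines(z,[np.int32((P-[x0,y0]+.5)*k)],True,(0,0,255),1,cv2.LINE_AA)
cv2.imwrite("pics/w6z.png",z)
s=cv2.imread("pics/s6.png");cv2.imwrite("pics/s6z.png",cv2.resize(s[90:270,380:480],None,fx=3.3,fy=3.3,interpolation=cv2.INTER_CUBIC))
```

```text
[288.54167135 189.96636601] [338.63860796 239.28309595]
[295.03895704 196.56843744] [332.14305498 233.09368714]
```

View pics/w6z.png

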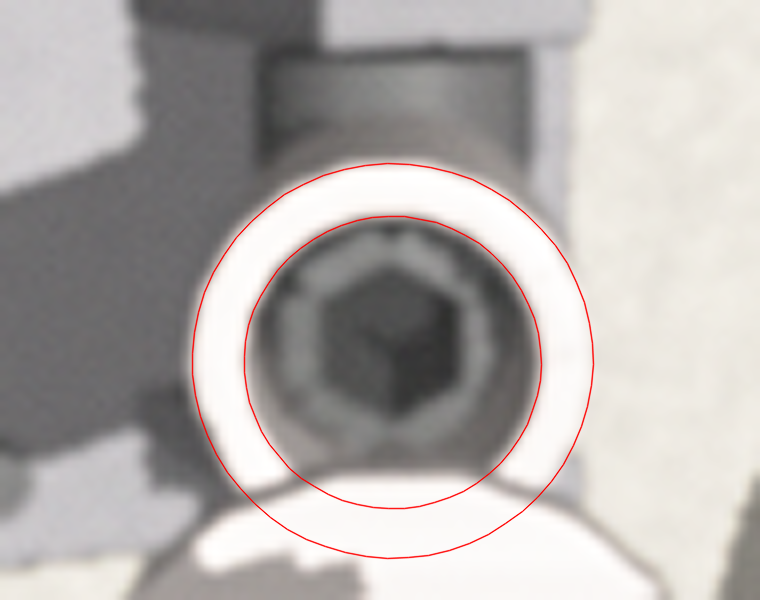

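View pics/s6z.png

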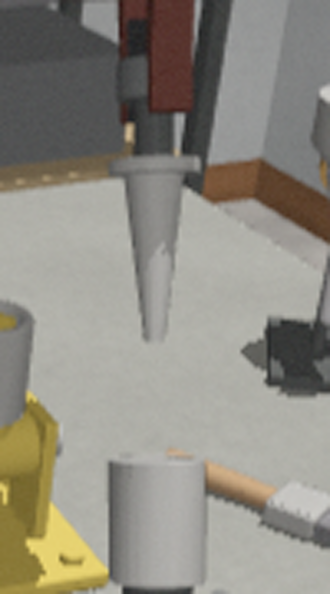

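Call:
play_rows:
  increments:
    - {"translation": [0, -0.0006, 0.008], "twist": [0, 0, 0]}
    - {"translation": [0, 0, 0.016], "twist": [0, 0, 0]}
    - {"translation": [0, 0, 0.02], "twist": [0, 0, 0]}
    - {"translation": [0, 0, 0.02], "twist": [0, 0, 0]}
    - {"translation": [0, 0, 0.018], "twist": [0, 0, 0]}
    - {"translation": [0, 0, 0.012], "twist": [0, 0, 0]}
    - {"translation": [0, 0, 0.006], "twist": [0, 0, 0]}
    - {"translation": [0, 0, 0], "twist": [0, 0, 0]}

```text
clock: 11.55
tcp_pos: [0.5212, 0.2187, 0.2585]
eef_rot: [0.778, 0.586, 0.136, 0.181]
contact_force: [0.2, 0.1, -2.1]
grip_width: 0.0392
```

Run:
```python
from h import *
rel()
for n in("scene","wrist"): cv2.imwrite(f"pics/{n}7.png",cams.get_image(n)[:,:,::-1])
s=cv2.imread("pics/scene7.png");cv2.imwrite("pics/s7z.png",cv2.resize(s[130:310,380:480],None,fx=3.3,fy=3.3,interpolation=cv2.INTER_CUBIC))
rel()
```

```text
t 11.55 holder in socket (toolx,tooly,height) mm [ 0.2  -0.07 60.18] rot err deg [-0.04 -0.02  0.03] F tool [ 0.11 -0.77  1.95] M [0.15 0.57 0.04] grip 0.0392
t 11.65 holder in socket (toolx,tooly,height) mm [ 0.56  0.26 60.88] rot err deg [ 0.01 -0.06  0.02] F tool [-0.56 -1.    1.99] M [ 0.15  0.61 -0.01] grip 0.0397
```

View pics/s7z.png

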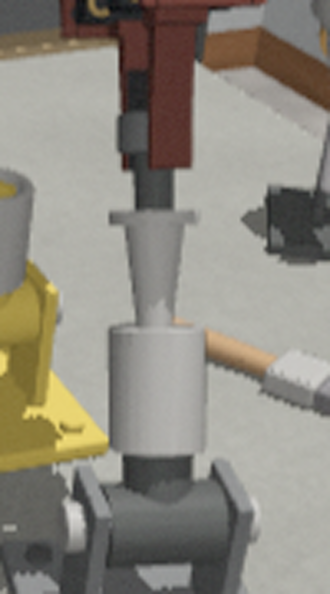

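View pics/wrist7.png

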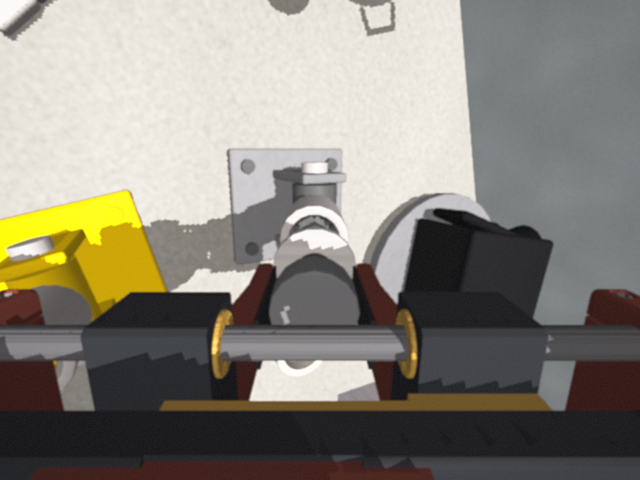

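Call:
play_rows:
  increments:
    - {"translation": [0, 0, 0.002], "twist": [0, 0, 0]}
    - {"translation": [0, 0, 0.002], "twist": [0, 0, 0]}
    - {"translation": [0, 0, 0.002], "twist": [0, 0, 0]}
    - {"translation": [0, 0, 0.002], "twist": [0, 0, 0]}
    - {"translation": [0, 0, 0.002], "twist": [0, 0, 0]}
    - {"translation": [0, 0, 0.002], "twist": [0, 0, 0]}
    - {"translation": [0, 0, 0.002], "twist": [0, 0, 0]}
    - {"translation": [0, 0, 0], "twist": [0, 0, 0]}

```text
clock: 12.65
tcp_pos: [0.5271, 0.217, 0.246]
eef_rot: [0.778, 0.586, 0.136, 0.181]
contact_force: [-0.5, 0.3, -4.0]
grip_width: 0.0391
```

```bash
python3 -c "
from h import *
rel()"
```

```text
t 12.65 holder in socket (toolx,tooly,height) mm [ 0.23 -0.1  46.22] rot err deg [-0.04 -0.03  0.03] F tool [ 0.18 -2.31  3.34] M [0.29 0.66 0.14] grip 0.0391
```

Call:
play_rows:
  increments:
    - {"translation": [0, 0, 0.001], "twist": [0, 0, 0]}
    - {"translation": [0, 0, 0.001], "twist": [0, 0, 0]}
    - {"translation": [0, 0, 0.001], "twist": [0, 0, 0]}
    - {"translation": [0, 0, 0.001], "twist": [0, 0, 0]}
    - {"translation": [0, 0, 0.001], "twist": [0, 0, 0]}
    - {"translation": [0, 0, 0.001], "twist": [0, 0, 0]}
    - {"translation": [0, 0, 0], "twist": [0, 0, 0]}
    - {"translation": [0, 0, 0], "twist": [0, 0, 0]}

```text
clock: 13.65
tcp_pos: [0.5296, 0.2162, 0.2407]
eef_rot: [0.778, 0.586, 0.136, 0.181]
contact_force: [-0.6, 0.8, -3.2]
grip_width: 0.0392
```

```bash
python3 -c "
from h import *
rel()"
```

```text
t 13.65 holder in socket (toolx,tooly,height) mm [ 0.21 -0.09 40.31] rot err deg [-0.03 -0.03  0.03] F tool [ 0.59 -2.14  2.52] M [0.64 0.72 0.24] grip 0.0392
```

Call:
play_rows:
  increments:
    - {"translation": [0, 0, 0.001], "twist": [0, 0, 0]}
    - {"translation": [0, 0, 0.001], "twist": [0, 0, 0]}
    - {"translation": [0, 0, 0.001], "twist": [0, 0, 0]}
    - {"translation": [0, 0, 0.001], "twist": [0, 0, 0]}
    - {"translation": [0, 0, 0.001], "twist": [0, 0, 0]}
    - {"translation": [0, 0, 0], "twist": [0, 0, 0]}
    - {"translation": [0, 0, 0], "twist": [0, 0, 0]}
    - {"translation": [0, 0, 0], "twist": [0, 0, 0]}

```text
clock: 14.65
tcp_pos: [0.5317, 0.2161, 0.2366]
eef_rot: [0.778, 0.587, 0.137, 0.181]
contact_force: [-4.2, 2.7, 2.3]
grip_width: 0.0393
```

```bash
python3 -c "
from h import *
rel()"
```

```text
t 14.65 holder in socket (toolx,tooly,height) mm [ 6.900e-01 -3.000e-02  3.572e+01] rot err deg [-0.01 -0.07  0.04] F tool [ 1.46 -3.24 -4.21] M [0.73 1.09 0.23] grip 0.0393
```

Call:
play_rows:
  increments:
    - {"translation": [0.0004, -0.0007, 0], "twist": [0, 0, 0]}
    - {"translation": [0, 0, 0.0005], "twist": [0, 0, 0]}
    - {"translation": [0, 0, 0.0005], "twist": [0, 0, 0]}
    - {"translation": [0, 0, 0.0005], "twist": [0, 0, 0]}
    - {"translation": [0, 0, 0.0005], "twist": [0, 0, 0]}
    - {"translation": [0, 0, 0.0005], "twist": [0, 0, 0]}
    - {"translation": [0, 0, 0], "twist": [0, 0, 0]}
    - {"translation": [0, 0, 0], "twist": [0, 0, 0]}

```text
clock: 15.65
tcp_pos: [0.5325, 0.2164, 0.2346]
eef_rot: [0.778, 0.586, 0.137, 0.181]
contact_force: [-5.9, 2.9, 7.3]
grip_width: 0.0393
```

```bash
python3 -c "
from h import *
rel()"
```

```text
t 15.65 holder in socket (toolx,tooly,height) mm [ 1.22 -0.21 33.6 ] rot err deg [ 0.04 -0.08  0.03] F tool [ 1.14 -2.62 -9.43] M [0.49 0.84 0.07] grip 0.0393
```

Call:
play_rows:
  increments:
    - {"translation": [0.0003, -0.0005, 0], "twist": [0, 0, 0]}
    - {"translation": [0, 0, 0.0004], "twist": [0, 0, 0]}
    - {"translation": [0, 0, 0.0004], "twist": [0, 0, 0]}
    - {"translation": [0, 0, 0.0004], "twist": [0, 0, 0]}
    - {"translation": [0, 0, 0], "twist": [0, 0, 0]}
    - {"translation": [0, 0, 0], "twist": [0, 0, 0]}
    - {"translation": [0, 0, 0], "twist": [0, 0, 0]}
    - {"translation": [0, 0, 0], "twist": [0, 0, 0]}

```text
clock: 16.65
tcp_pos: [0.5329, 0.2166, 0.2337]
eef_rot: [0.778, 0.586, 0.137, 0.181]
contact_force: [-6.2, 2.1, 9.5]
grip_width: 0.039
```

```bash
python3 -c "
from h import *
rel()"
```

```text
t 16.65 holder in socket (toolx,tooly,height) mm [ 1.5  -0.29 32.68] rot err deg [ 0.09 -0.08  0.02] F tool [  0.27  -1.72 -11.4 ] M [0.24 0.81 0.03] grip 0.039
```

Call:
play_rows:
  increments:
    - {"translation": [0, -0.0003, 0.0004], "twist": [0, 0, 0]}
    - {"translation": [0, 0, 0.0004], "twist": [0, 0, 0]}
    - {"translation": [0, 0, 0.0004], "twist": [0, 0, 0]}
    - {"translation": [0, 0, 0], "twist": [0, 0, 0]}
    - {"translation": [0, 0, 0], "twist": [0, 0, 0]}
    - {"translation": [0, 0, 0], "twist": [0, 0, 0]}
    - {"translation": [0, 0, 0], "twist": [0, 0, 0]}
    - {"translation": [0, 0, 0], "twist": [0, 0, 0]}

```text
clock: 17.65
tcp_pos: [0.5333, 0.2166, 0.2329]
eef_rot: [0.778, 0.586, 0.137, 0.181]
contact_force: [-6.7, 1.8, 10.8]
grip_width: 0.0393
```

```bash
python3 -c "
from h import *
rel();cams.get_image('top');rel()"
```

```text
t 17.65 holder in socket (toolx,tooly,height) mm [ 1.66 -0.32 31.73] rot err deg [ 0.11 -0.09  0.01] F tool [ -0.11  -1.46 -12.76] M [ 0.14  0.76 -0.03] grip 0.0393
t 17.7 holder in socket (toolx,tooly,height) mm [ 1.63 -0.31 31.75] rot err deg [ 0.12 -0.08  0.01] F tool [  0.11  -1.89 -12.71] M [ 0.12  0.83 -0.05] grip 0.0391
```

Call:
play_rows:
  increments:
    - {"translation": [0, -0.0003, 0.0005], "twist": [0, 0, 0]}
    - {"translation": [0, 0, 0.0004], "twist": [0, 0, 0]}
    - {"translation": [0, 0, 0.0004], "twist": [0, 0, 0]}
    - {"translation": [0, 0, 0], "twist": [0, 0, 0]}
    - {"translation": [0, 0, 0], "twist": [0, 0, 0]}
    - {"translation": [0, 0, 0], "twist": [0, 0, 0]}
    - {"translation": [0, 0, 0], "twist": [0, 0, 0]}
    - {"translation": [0, 0, 0], "twist": [0, 0, 0]}

```text
clock: 18.7
tcp_pos: [0.5337, 0.2166, 0.2319]
eef_rot: [0.777, 0.586, 0.138, 0.181]
contact_force: [-7.8, 1.2, 13.0]
grip_width: 0.0392
```

```bash
python3 -c "
from h import *
rel();
cv2.imwrite('pics/s8.png',cams.get_image('scene')[:,:,::-1]);rel()
s=cv2.imread('pics/s8.png');cv2.imwrite('pics/s8z.png',cv2.resize(s[130:350,360:490],None,fx=2.7,fy=2.7,interpolation=cv2.INTER_CUBIC))"
```

```text
t 18.7 holder in socket (toolx,tooly,height) mm [ 1.78 -0.36 30.73] rot err deg [ 0.15 -0.1   0.01] F tool [ -0.97  -1.3  -15.12] M [ 0.01  0.72 -0.03] grip 0.0392
t 18.75 holder in socket (toolx,tooly,height) mm [ 1.78 -0.37 30.72] rot err deg [ 0.15 -0.1   0.01] F tool [  0.77  -0.08 -15.57] M [ 0.03  0.72 -0.08] grip 0.0392
```

View pics/s8z.png

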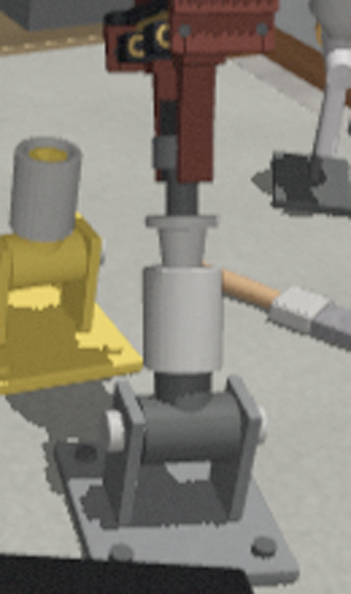

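Call:
play_rows:
  increments:
    - {"translation": [0, 0, 0], "twist": [0, 0, 0]}
    - {"translation": [0, 0, 0], "twist": [0, 0, 0]}
    - {"translation": [0, 0, 0], "twist": [0, 0, 0]}
    - {"translation": [0, 0, 0], "twist": [0, 0, 0]}
    - {"translation": [0, 0, 0], "twist": [0, 0, 0]}
    - {"translation": [0, 0, 0], "twist": [0, 0, 0]}
    - {"translation": [0, 0, 0], "twist": [0, 0, 0]}
    - {"translation": [0, 0, 0], "twist": [0, 0, 0]}
  gripper: 0.6

```text
clock: 19.75
tcp_pos: [0.533, 0.216, 0.23]
eef_rot: [0.778, 0.586, 0.136, 0.181]
contact_force: [0.1, 0.4, -0.4]
grip_width: 0.07
```

```bash
python3 -c "
from h import *
rel()
c=cams.calibration('wrist');cv2.imwrite('pics/w9.png',cams.get_image('wrist')[:,:,::-1])"
```

```text
t 19.75 holder in socket (toolx,tooly,height) mm [ 0.89 -1.79 29.2 ] rot err deg [-0.02 -0.02  0.03] F tool [ 0.41 -0.18  0.39] M [-0.01  0.36  0.01] grip 0.07
```

View pics/w9.png

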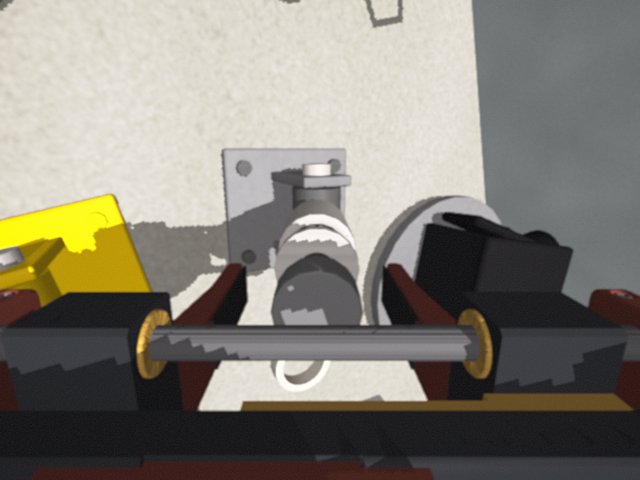

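Call:
play_rows:
  increments:
    - {"translation": [0, 0, -0.01], "twist": [0, 0, 0]}
    - {"translation": [0, 0, -0.02], "twist": [0, 0, 0]}
    - {"translation": [0, 0, -0.03], "twist": [0, 0, 0]}
    - {"translation": [0, 0, -0.03], "twist": [0, 0, 0]}
    - {"translation": [0, 0, -0.02], "twist": [0, 0, 0]}
    - {"translation": [0, 0, 0], "twist": [0, 0, 0]}
    - {"translation": [0, 0, 0], "twist": [0, 0, 0]}
    - {"translation": [0, 0, 0], "twist": [0, 0, 0]}

```text
clock: 20.8
tcp_pos: [0.4863, 0.2286, 0.3274]
eef_rot: [0.778, 0.586, 0.135, 0.181]
contact_force: [0.2, -0.1, 0.8]
grip_width: 0.0698
```

```bash
python3 -c "
from h import *
import pickle
rel();d={}
for n in('wrist','scene','top'):
  c=cams.calibration(n);d[n]=c;im=cams.get_image(n)[:,:,::-1].copy();cv2.imwrite(f'pics/{n}10.png',im)
  y=np.cross(AX,[0,0,1.]);y/=np.linalg.norm(y);x=np.cross(y,AX);a=np.linspace(0,2*np.pi,60)[:,None]
  x0,y0,w,h,k={'wrist':(250,160,140,110,5.5),'scene':(380,150,100,140,4.2),'top':(175,140,110,100,6)}[n]
  z=cv2.resize(im[y0:y0+h,x0:x0+w],None,fx=k,fy=k,interpolation=cv2.INTER_CUBIC)
  for r,hh in ((.027,0),(.025,.031),(.02,.093)):
    P=proj(c,RIM+hh*AX+r*(np.cos(a)*x+np.sin(a)*y));cv2.polylines(z,[np.int32((P-[x0,y0]+.5)*k)],True,(0,0,255),1,cv2.LINE_AA)
  cv2.imwrite(f'pics/{n}10z.png',z)
pickle.dump(d,open('c10.pkl','wb'))
"
```

```text
t 20.8 holder in socket (toolx,tooly,height) mm [ 9.0000e-02 -2.2300e+00  1.3796e+02] rot err deg [-0.11  0.07  0.03] F tool [-0.03  0.54 -0.68] M [0.03 0.4  0.02] grip 0.0698
```

View pics/wrist10z.png

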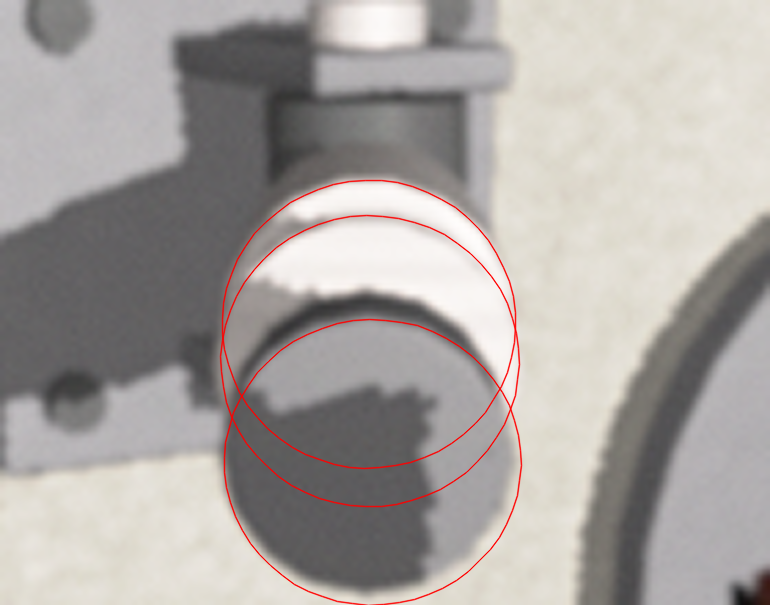

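View pics/scene10z.png

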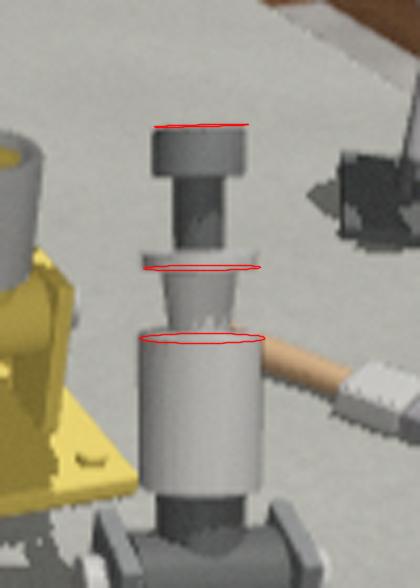

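View pics/top10z.png

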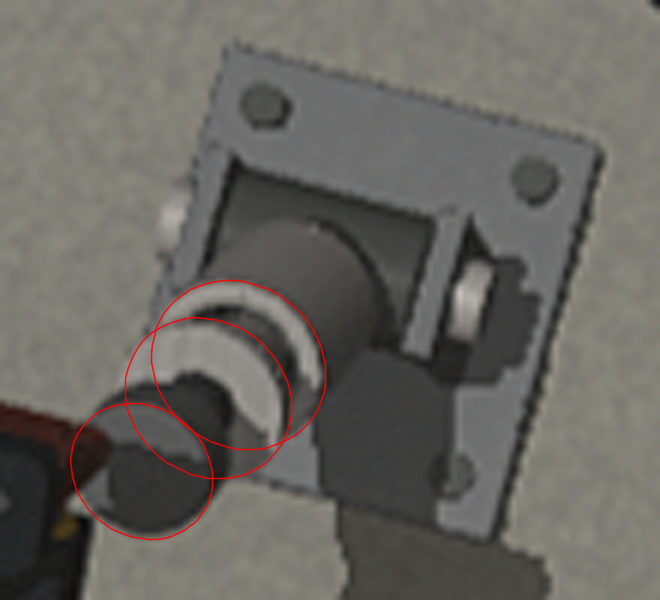

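Call:
play_rows:
  increments:
    - {"translation": [0, 0, -0.01], "twist": [0, 0, 0]}
    - {"translation": [0, 0, -0.01], "twist": [0, 0, 0]}
    - {"translation": [0, 0, 0], "twist": [0, 0, 0]}
    - {"translation": [0, 0, 0], "twist": [0, 0, 0]}
    - {"translation": [0, 0, 0], "twist": [0, 0, 0]}
    - {"translation": [0, 0, 0], "twist": [0, 0, 0]}
    - {"translation": [0, 0, 0], "twist": [0, 0, 0]}
    - {"translation": [0, 0, 0], "twist": [0, 0, 0]}

```text
clock: 21.95
tcp_pos: [0.4779, 0.2316, 0.3465]
eef_rot: [0.778, 0.586, 0.136, 0.181]
contact_force: [0.2, 0.2, -0.7]
grip_width: 0.0704
```

```bash
python3 -c "
from h import *
rel();n='wrist'
c=cams.calibration(n);im=cams.get_image(n)[:,:,::-1].copy();rel()
y=np.cross(AX,[0,0,1.]);y/=np.linalg.norm(y);x=np.cross(y,AX);a=np.linspace(0,2*np.pi,60)[:,None]
x0,y0,w,h,k=(250,160,140,110,5.5)
z=cv2.resize(im[y0:y0+h,x0:x0+w],None,fx=k,fy=k,interpolation=cv2.INTER_CUBIC)
for r,hh in ((.027,0),(.025,.039),(.02,.093)):
    P=proj(c,RIM+hh*AX+r*(np.cos(a)*x+np.sin(a)*y));print(((P.min(0)+P.max(0))/2));cv2.polylines(z,[np.int32((P-[x0,y0]+.5)*k)],True,(0,0,255),1,cv2.LINE_AA)
cv2.imwrite(f'pics/w11z.png',z)
"
```

```text
t 21.95 holder in socket (toolx,tooly,height) mm [  0.77  -1.77 159.08] rot err deg [-0.03 -0.02  0.03] F tool [ 0.23 -0.19  0.64] M [0.1  0.33 0.02] grip 0.0704
t 22.0 holder in socket (toolx,tooly,height) mm [  0.8   -1.78 159.12] rot err deg [-0.03 -0.02  0.03] F tool [ 0.12 -0.15 -0.73] M [ 0.08  0.38 -0.01] grip 0.0703
[315.8604317  215.44399794]
[316.05571134 223.113409  ]
[316.41784486 237.41514528]
```

View pics/w11z.png

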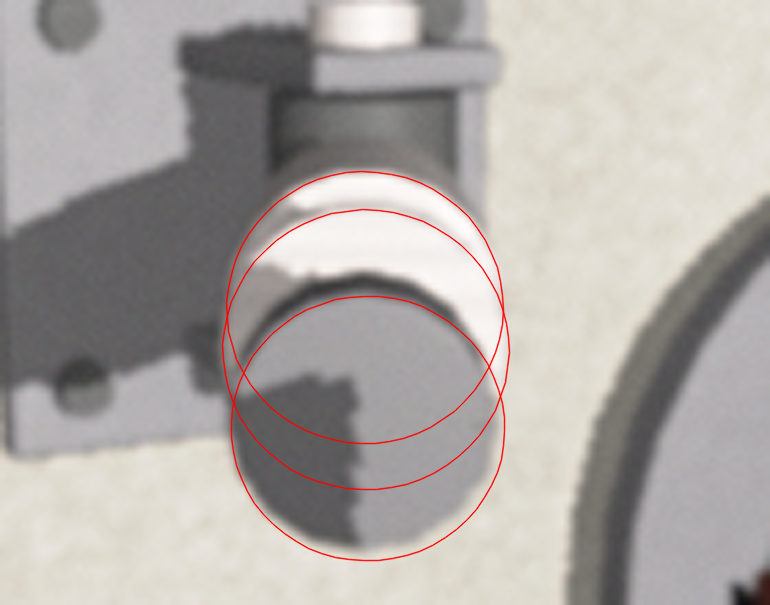

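```bash
python3 -c "
from bench import bot
print(bot.job_done())"
```

```text
the job is handed in; nothing more can be done
None
```

The round-headed holder is seated in the grey stand's socket and the job is handed in, at about 22 s on the robot's clock. `job_done` gave no verdict.

**What I did:** I located the holder and the leaning socket from the camera images. I gripped the holder by its head, lifted it out of the rack and tilted it to the socket's lean, measured at about 0.457 rad. I then lowered it slowly along the socket's axis, pressed in small steps to 15 N, let go and backed away.

**Last checks:**
- **Push:** the tool read 15.1 to 15.6 N along the axis at the end. Adding the holder's own weight, the sleeve carried about 17 N.
- **Tightness:** the sleeve reading is not part of the state I could see, so this is inferred. The holder first touched with its collar about 38 to 40 mm above the rim and ended at about 31 mm. That sink of roughly 8 mm means the leaves are out about 1.0 mm, within the 0.7 to 1.6 mm allowed. The holder stayed put after release.
- **Alignment:** the final wrist image put the holder within about 1 mm and 1° of the socket's axis. The head looked about 3% smaller there than my model, so it may sit up to 3 mm lower than I calculated. At the end of the press, the arm's own pose reading was about 1.8 mm off my estimated axis. That is within the 4 mm limit.
- **Socket arm:** in the final wrist image the rim was still where I had measured it before inserting.
- **Other objects:** the arm is clear of everything. The T-headed holder, cup and tape roll were not touched as far as I know, though I did not measure their positions at the end.

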